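Clear the jammed bottle from the tube feeder

ROBOT

A 6-joint arm with a two-finger parallel gripper is mounted at the origin on a cart in front of the work surface, level with it; the furniture and walls round the work are solid. World frame = base frame: x ahead of the robot, y to its left, z up, the work surface at z = 0. Lengths are in m, angles in rad, forces in N, time in s.
With the tool pointing down it reaches from about 0.15 to 0.775 m from the base axis. Payload 6.1 kg.
Tool frame: the origin (TCP) lies at the very end of the fingers, on their centre line; the grasp point (between the pads) lies 19 mm behind it (grip_depth is the distance from the TCP to the grasp point, in m); y points along the fingers, z is the direction in which the jaws open and shut, and the axes are right-handed (so a half turn about y gives the same grasp; the last joint's range is limited). The gripper opens to 85 mm and grips with 20 to 120 N. Pads are 22 mm wide; open, the fingers measure 114 mm over their backs; the gripper's body (76 mm by 85 mm) begins 54 mm behind the grasp point. The pads swing forward as they close: fully open they stand 13 mm farther back than shut.
Start: joints at [-1.176, 0.126, -0.04, 1.405, 0, 1.571], TCP at [0.202, -0.485, 0.196] pointing down, gripper open.
Joint ranges: [-2.72, 2.72], [-0.95, 1.95], [-1.27, 1.35], [-1.78, 2.02], [-1.46, 1.47], [-3.14, 3.14]. Speed limits (rad/s): [2.39, 2.39, 3.01, 3.14, 3.14, 3.14].

INTERFACE

Orientations are given as a 3x3 rotation matrix whose columns are the frame's x, y, z axes.
In Python, from bench import observe, get_image, camera_model, job_done, search_frame, outline_of, grip_depth gives the robot as it stands.
- The arm moves only by the shell command python3 -m handwheel 'ROWS' [FORCE]. ROWS is text: rows parted by semicolons, each of 7 numbers parted by spaces: the shift along the tool's x, y, z each as a share of 0.2 m, from -1 to 1, then the turn, a rotation vector about the tool's x, y, z each as a share of 30 degrees, from -1 to 1, then the opening, from 0 (shut) to 1 (fully open). In form: x y z wx wy wz claw; .... A call has 1 to 20 rows; each row is the pose to reach, as a shift and turn from the pose commanded when the call began, along the tool's axes at that moment; what a row does not reach only later rows make up. A row lasts 1/12 s, in which the tool goes at most 41.7 mm and 7.16 degrees, less where a joint would pass 70% of its speed; a pose out of reach is approached as far as the arm can. A call with a number of a shift or a turn outside -1 to 1 is refused whole. A call with a gripper value outside its range is refused whole. The fingers move at their own pace and stop on an object; FORCE is the grip in N (left out, the last holds). Time passes only in rows, so rows that repeat a pose let the fingers close. It gives the time, the measured TCP pose, the force and the opening at its end, in the units of the state.
- observe(): the state, without advancing time (a new reading comes with each control period).
- get_image(name): name is "scene" or "top" or "wrist"; returns (picture, depth): 420x560x3 uint8, blue, green, red; 420x560 float32, m along the optical axis (not along the pixel's ray), 0 where there is no reading.
- camera_model(name): a dict with "fov_y" (degrees; the focal length in pixels is half the picture's height over the tangent of half this angle, whatever the lens; pixels are square), "cx", "cy" (the principal point, pixels), "distortion" ([k1, k2, p1, p2, k3] as OpenCV has them; the pictures are not rectified), "world_from_camera" (4x4, takes a point from camera to world coordinates); the wrist camera has in their place "T_tool_cam" (4x4, takes a point from camera to tool coordinates, whose origin is the TCP and whose axes are the tool frame's). Camera axes: x right, y up, looking along -z (the intrinsics and any distortion apply to the point x, -y, -z); pixel columns grow to the right and rows downward; lengths in m; the calibration is good to about 2 mm. A picture is of the moment at which its call begins: read the wrist's pose just before it. camera_model takes no time and is no camera call.
- job_done(): hands the job in, once; it reports no verdict.
Trained networks look in the newest picture that a camera, given by its name, has taken for a name from the list of things; names that differ only in an ending like _2 or _b are one class to them, and where a whole thing is asked for, a point or a joint stands for the part that bears it (a point fixed in the world has none). Each returns a list of dicts, best first, with "conf" (0 to 1); they miss things now and then, are a little off and sometimes report something else, mostly with a low value. They report only what shows in the picture. A call takes as long as a camera call.
- search_frame(camera, label): "location" ([column, row] in pixels, amid what is visible of it).
- outline_of(camera, label): "pixels" (420x560 bool, what is visible of it) and "location" ([column, row] in pixels, amid what is visible of it).
The state is a dict: "time": time; "joints": joint angles; "joint_vel": joint speeds; "effort": joint torques, N m; "position": TCP position; "eef_rot": TCP orientation; "wrist_force": force on the tool from outside, world axes, zero at the start; "ft_torque": the same for the moment, N m; "finger_gap": opening from 0.0 (shut) to 1.0 (fully open).
Only numpy, scipy, OpenCV 4.12 (cv2) and the standard library are available. Lean on these libraries where they do the work, as an engineer would, in place of code of your own. Each camera call takes 0.05 s, during which the arm holds its last target. There are 200 camera calls.

TASK

A stout weighing bottle has got in among the culture tubes in the sloping feeder and is jammed against the gate bar. Lift just that bottle out so that all four tubes roll down to the front stop and stay lying in the chute, then set the bottle down gently, standing upright on the blue board clear of the other weighing bottle, without disturbing that one.

Things in the scene. Friction and masses are not known exactly. Their poses are not given: they have to be found in the camera images.
- bottle: Jammed part: low glass weighing bottle, ground lid, 58 mm tall, 0.15 kg. Origin: centre of underside; z axis up through the lid knob. Body 36 mm across up to 34 mm high, then a lid rim 42 mm across (grip there, 36 mm up), tapering to a knob. Stands square on the chute floor, leaning 28 degrees from vertical towards the low end, rim against the gate, up to 10 mm off the centre line.
- chute (a point): Chute frame of the fixed sheet-metal feeder. The floor slopes 28 degrees down to its front stop, roughly towards the robot's right (-y). Origin on the floor at the middle of the stop, 30 mm above the worktop; x uphill along the floor, y level across, z square out of the floor. Inside 118 mm wide; stop 26 mm high, 4 mm thick. The bottle's axis meets the floor at about x = 89 mm.
- gate (a point): Middle of the gate bar's underside: chute x = 65, z = 28 mm. The bar crosses the whole chute, 6 mm thick (x 62 to 68), 12 mm high (z 28 to 40); brackets outside the rails at y = +-63 to +-68 mm, x 56 to 74, z up to 42 mm. Tubes roll under it, the weighing bottle cannot.
- hopper (a point): Point on the chute floor between the lower ends of the high hopper walls, at chute x = 140 mm. Downhill of it the side rails are only 10 mm high (4 mm thick); uphill, to the back wall at x = 228 mm, the side and back walls are 100 mm high (chute z); a tie bar (x 140 to 152, z 94 to 100 mm) joins the side walls across the chute, so a tool held vertical over the bottle fouls it.
- board: Plain flat blue plastic board, 220 (its x) by 190 (its y) by 16 mm thick, lying fast on the worktop; origin at the centre of its underside, its top is 16 mm higher.
- twin: A second, identical weighing bottle, already standing upright on the board, up to 60 mm (board x) and 50 mm (board y) from the board's centre; origin at the centre of its underside.
- tube1: Capped glass culture tube, 22 mm diameter, 110 mm long, 16 g, lying across the chute behind the bottle, number 1 of 4 counted from the low end. Origin at its middle, on its axis; its y axis lies along the tube. It rolls freely: in the chute frame it starts at about x = 118 mm; with the chute clear it runs down to about x = 11 mm by itself.
- tube2: Capped glass culture tube, 22 mm diameter, 110 mm long, 16 g, lying across the chute behind the bottle, number 2 of 4 counted from the low end. Origin at its middle, on its axis; its y axis lies along the tube. It rolls freely: in the chute frame it starts at about x = 140 mm; with the chute clear it runs down to about x = 33 mm by itself.
- tube3: Capped glass culture tube, 22 mm diameter, 110 mm long, 16 g, lying across the chute behind the bottle, number 3 of 4 counted from the low end. Origin at its middle, on its axis; its y axis lies along the tube. It rolls freely: in the chute frame it starts at about x = 162 mm; with the chute clear it runs down to about x = 55 mm by itself.
- tube4: Capped glass culture tube, 22 mm diameter, 110 mm long, 16 g, lying across the chute behind the bottle, number 4 of 4 counted from the low end. Origin at its middle, on its axis; its y axis lies along the tube. It rolls freely: in the chute frame it starts at about x = 184 mm; with the chute clear it runs down to about x = 77 mm by itself.

How it is judged:
By the outcome, as a careful person would: the job done as asked, in the order asked, and still so for the second after the job is handed in, with the robot touching nothing.
It also fails if it takes over 42 s, if anything falls off the work surface, if the arm or the gripper's body presses on something with over 40 N, if the wrist force passes 120 N, or if a joint passes its speed limit or range.

## Working session

There is one attempt and no reset: what is moved stays moved. The work goes in short steps, Python scripts to look and compute and a shell command to move; the robot and the scene stay as the last step left them, time stands still between calls to the robot, and variables do not carry over. Pictures are saved under pics/ and viewed, about 8 in all and at most 12, crops included, and the job is handed in when it is done.

```bash
mkdir -p pics; cat > h.py <<'E'
import numpy as np, cv2
from bench import *
def K(m):
    f=210/np.tan(np.radians(m["fov_y"])/2); return np.array([[f,0,m["cx"]],[0,f,m["cy"]],[0,0,1]])
def T(cam):
    m=camera_model(cam)
    if "world_from_camera" in m: return np.array(m["world_from_camera"])
    s=observe(); W=np.eye(4); W[:3,:3]=s["eef_rot"]; W[:3,3]=s["position"]; return W@np.array(m["T_tool_cam"])
def cloud(cam,depth,Tw):
    m=camera_model(cam); v,u=np.mgrid[:420,:560]
    n=cv2.undistortPoints(np.stack([u,v],-1).reshape(-1,1,2).astype(float),K(m),np.array(m["distortion"],float)).reshape(420,560,2)
    P=np.stack([n[...,0]*depth,-n[...,1]*depth,-depth],-1)
    return P@Tw[:3,:3].T+Tw[:3,3]
E
cat > look.py <<'E'
from h import *
import pickle
out={}
np.set_printoptions(precision=4,suppress=True)
for c in ["scene","top"]:
    Tw=T(c); im,d=get_image(c); cv2.imwrite(f"pics/{c}1.png",im); P=cloud(c,d,Tw); out[c]=(im,d,P)
    for l in ["bottle","twin","board","tube1","chute","gate","hopper"]:
        for o in outline_of(c,l)[:4]:
            m=o["pixels"]&(d>0); 
            out.setdefault(c+l,[]).append(o["pixels"])
            print(c,l,round(o["conf"],2),np.round(o["location"]),m.sum(),np.median(P[m],0) if m.any() else '')
pickle.dump(out,open("o.pkl","wb"))
print(observe()["position"],observe()["eef_rot"],grip_depth, camera_model("wrist"))
E
python3 look.py
```

```text
scene bottle 0.69 [253. 169.] 288 [0.4937 0.1556 0.1075]
scene bottle 0.3 [246. 341.] 357 [ 0.4563 -0.2398  0.0577]
scene twin 0.67 [248. 341.] 388 [ 0.4561 -0.2401  0.0574]
scene board 0.82 [254. 362.] 10233 [ 0.4679 -0.272   0.0159]
scene tube1 0.77 [240. 153.] 326 [0.4659 0.2034 0.1133]
scene tube1 0.69 [239. 161.] 327 [0.4635 0.1832 0.1037]
scene tube1 0.6 [232. 145.] 107 [0.4604 0.2178 0.1167]
scene chute 0.73 [241. 164.] 5085 [0.4747 0.1823 0.0953]
scene gate 0.57 [242. 164.] 5109 [0.4756 0.1827 0.0953]
scene hopper 0.96 [242. 165.] 5182 [0.4755 0.1829 0.0957]
top twin 0.71 [374. 246.] 290 [ 0.4537 -0.231   0.0577]
top board 0.67 [380. 239.] 6522 [ 0.4658 -0.2602  0.0162]
top tube1 0.85 [163. 252.] 474 [0.4462 0.2411 0.1344]
top tube1 0.79 [178. 241.] 448 [0.4712 0.2098 0.1141]
top tube1 0.68 [172. 245.] 487 [0.459  0.2267 0.1242]
top chute 0.77 [194. 234.] 4685 [0.4827 0.179  0.0979]
top hopper 0.92 [192. 238.] 4540 [0.4821 0.1777 0.0987]
[ 0.2019 -0.4846  0.1959] [[-0.9231  0.      0.3846]
 [-0.3846  0.     -0.9231]
 [-0.     -1.     -0.    ]] 0.0187 {'fov_y': 62.592430600963205, 'cx': 275.8995682269377, 'cy': 211.70651839136704, 'distortion': array([-0.0538,  0.    ,  0.    ,  0.    ,  0.    ]), 'T_tool_cam': array([[ 0.0013, -0.9579, -0.287 , -0.0725],
       [-0.0011,  0.287 , -0.9579, -0.1771],
       [ 1.    ,  0.0016, -0.0007,  0.0011],
       [ 0.    ,  0.    ,  0.    ,  1.    ]])}
```

```bash
python3 - <<'E'
import cv2,numpy as np
a=cv2.imread("pics/scene1.png");b=cv2.imread("pics/top1.png")
print(a.shape)
c=cv2.resize(a[90:240,140:340],(800,600),interpolation=cv2.INTER_CUBIC); cv2.imwrite("pics/c1.png",c)
c=cv2.resize(b[160:310,100:300],(800,600),interpolation=cv2.INTER_CUBIC); cv2.imwrite("pics/c2.png",c)
E
```

```text
(420, 560, 3)
```

View pics/scene1.png

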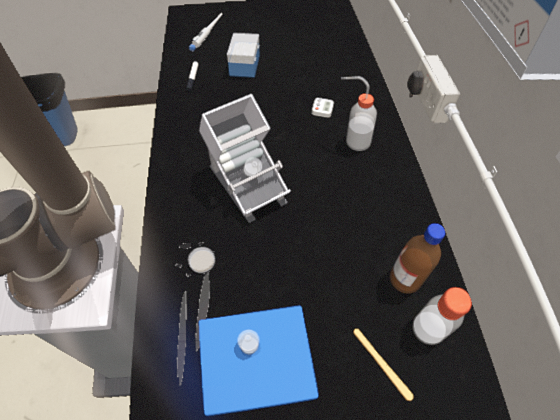

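View pics/c2.png

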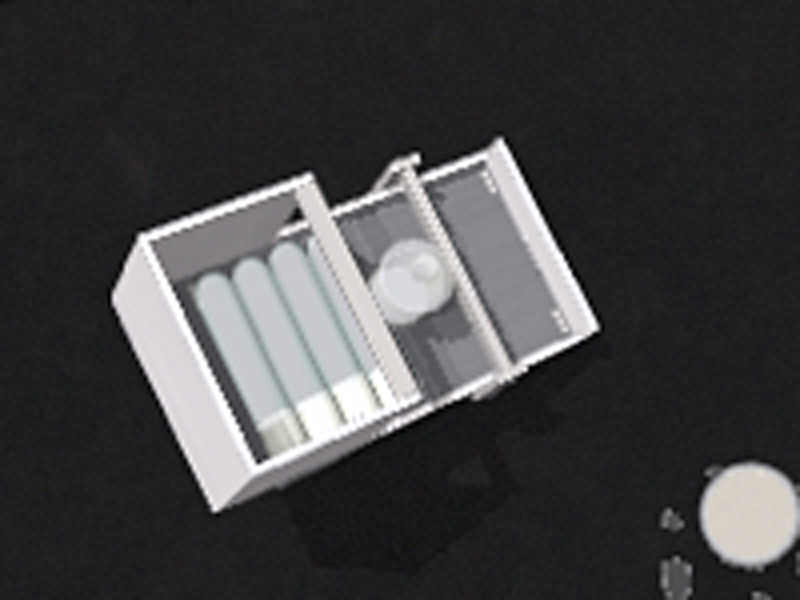

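The scene view shows the chute at about (245,155), its low end towards the board, with the bottle behind the gate at (253,169). The board is at (257,358) and the twin at (248,341). In the top crop the bottle is at (410,280), just uphill of the gate bar. Next I'll fit the geometric model to the point clouds.

```bash
cat > fit.py <<'E'
from h import *
import pickle
from scipy.optimize import least_squares
np.set_printoptions(precision=4,suppress=True)
B=np.array([[0,228,-63,63,-4,0],[-4,0,-63,63,-4,26],[0,140,59,63,-4,10],[0,140,-63,-59,-4,10],[140,228,59,63,-4,100],[140,228,-63,-59,-4,100],[228,232,-63,63,-4,100],[140,152,-63,63,94,100],[62,68,-68,68,28,40],[56,74,63,68,-4,42],[56,74,-68,-63,-4,42]])/1000.
def R_ch(psi):
    c,s=np.cos(psi),np.sin(psi);C,S=np.cos(np.radians(28)),np.sin(np.radians(28))
    return np.array([[c*C,-s,-c*S],[s*C,c,-s*S],[S,0,C]])
def sdf(q,yb,bottle=True,tubes=(.118,.14,.162,.184)):
    c=(B[:,0::2]+B[:,1::2])/2;h=(B[:,1::2]-B[:,0::2])/2
    e=np.abs(q[:,None]-c)-h
    D=[np.abs(np.linalg.norm(np.maximum(e,0),axis=2)+np.minimum(e.max(2),0)).min(1)]
    for t in tubes: D.append(np.abs(np.hypot(q[:,0]-t,q[:,2]-.011)-.011)+np.maximum(np.abs(q[:,1])-.056,0))
    if bottle:
        for r,z0,z1 in [(.018,0,.034),(.021,.034,.042)]:
            a=np.hypot(q[:,0]-.089,q[:,1]-yb)-r; b=np.abs(q[:,2]-(z0+z1)/2)-(z1-z0)/2
            D.append(np.abs(np.hypot(np.maximum(a,0),np.maximum(b,0))+np.minimum(np.maximum(a,b),0)))
    return np.min(D,0)
def fit(P,x0,**k):
    f=lambda p:1000*sdf((P-np.array([p[0],p[1],.03+p[4]]))@R_ch(p[2]),p[3],**k)
    return least_squares(f,x0,loss="soft_l1",f_scale=2,x_scale=[.01,.01,.05,.01,.005],diff_step=1e-4)
if __name__=="__main__":
    o=pickle.load(open("o.pkl","rb"))
    for c in ["scene","top"]:
        im,d,P=o[c]; m=(d>0)&(np.abs(P[...,0]-.475)<.16)&(np.abs(P[...,1]-.18)<.17)&(P[...,2]>.02)
        Q=P[m]; best=min((fit(Q[::3],[.52,.09,ps,0,0]) for ps in (1.7,1.9,2.1,2.3)),key=lambda r:r.cost)
        print(c,len(Q),best.x,np.median(np.abs(best.fun)),best.cost)
        m=(d>0)&(np.abs(P[...,0]-.45)<.2)&(np.abs(P[...,1]+.26)<.2)&(np.abs(P[...,2]-.016)<.006)
        m&=(im[...,0].astype(int)-im[...,2]>50); r=cv2.minAreaRect((P[m][:,:2]*1000).astype(np.float32)); print("board",r)
        m=(d>0)&(np.linalg.norm(P[...,:2]-[.456,-.236],axis=-1)<.035)&(P[...,2]>.03)
        Q=P[m];print("twin",len(Q),Q.min(0),Q.max(0),np.median(Q,0))
        top=Q[(Q[:,2]>.064)]; print(top.mean(0) if len(top) else 0)
E
python3 fit.py
```

```text
scene 6061 [ 0.5192  0.1046  2.029  -0.0039  0.0006] 0.8439626861097369 4014.8805256618157
board ((465.6887512207031, -260.228271484375), (221.18455505371094, 191.63287353515625), 2.514277696609497)
twin 372 [ 0.4357 -0.2555  0.0308] [ 0.475  -0.2153  0.0754] [ 0.4559 -0.2387  0.0576]
[ 0.4551 -0.2359  0.0717]
top 6646 [ 0.5195  0.104   2.0327 -0.0035 -0.0002] 0.6598058021462256 1507.7161115761987
board ((465.86663818359375, -260.2884826660156), (219.80711364746094, 193.16810607910156), 2.5990192890167236)
twin 272 [ 0.4337 -0.2566  0.0304] [ 0.4737 -0.2146  0.0767] [ 0.454  -0.2318  0.0579]
[ 0.4543 -0.2344  0.073 ]
```

```bash
cat > rel.py <<'E'
# prints the largest admissible step (tool axes, handwheel units) to a target pose
from fit import R_ch
from h import *
from scipy.spatial.transform import Rotation as Rt
O=np.array([.5194,.1043,.0302]); PSI=2.031; YB=-.0037
A=R_ch(PSI); X,Y,Z=A.T
R_grasp=np.c_[-X,-Z,-Y]
def ch(x,y,z): return O+A@[x,y,z]
def rel(p,R,s=None):
    s=s or observe(); R0=np.array(s["eef_rot"]); d=R0.T@(np.array(p)-s["position"])/.2
    w=Rt.from_matrix(R0.T@R).as_rotvec(degrees=True)/30
    k=min(1,.98/max(np.abs(np.r_[d,w]).max(),1e-9)); v=np.r_[d,w]
    print("t",round(s["time"],2),"full",np.round(v,3),"| step",np.round(v*k,3),"k",round(k,2),"rows",
      int(np.ceil(max(np.linalg.norm(d)*k*200/41.7,np.linalg.norm(w)*k*30/7.16))), "pos",np.round(s["position"],4),"F",np.round(s["wrist_force"],1),"gap",round(s["finger_gap"],3))
E
python3 -c "
from rel import *
p=ch(.089,YB,.137);print(p,R_grasp); rel(p,R_grasp)"
```

```text
[0.5164 0.1187 0.1929] [[ 0.3921 -0.2085  0.896 ]
 [-0.7911  0.4206  0.4441]
 [-0.4695 -0.8829 -0.    ]]
t 0.8 full [-2.612  0.015 -2.18  -0.762 -3.056  0.714] | step [-0.837  0.005 -0.699 -0.244 -0.98   0.229] k 0.32 rows 6 pos [ 0.2019 -0.4846  0.1959] F [ 0.2 -0.4 -0.1] gap 0.998
```

```bash
r="-0.84 -0.2 -0.7 -0.24 -0.98 0.23 1"; python3 -m handwheel '-0.84 -0.2 -0.7 -0.24 -0.98 0.23 1;-0.84 -0.2 -0.7 -0.24 -0.98 0.23 1;-0.84 -0.2 -0.7 -0.24 -0.98 0.23 1;-0.84 -0.2 -0.7 -0.24 -0.98 0.23 1;-0.84 -0.2 -0.7 -0.24 -0.98 0.23 1;-0.84 -0.2 -0.7 -0.24 -0.98 0.23 1;-0.84 -0.2 -0.7 -0.24 -0.98 0.23 1'
python3 -c "
from rel import *
p=ch(.089,YB,.137)+[0,0,.03]; rel(p,R_grasp)"
```

```text
time: 1.38
position: [0.3044, -0.2888, 0.237]
eef_rot: [[-0.61, 0.02, 0.792], [-0.779, 0.17, -0.604], [-0.146, -0.985, -0.088]]
wrist_force: [0.8, -0.9, -0.1]
finger_gap: 1.004
t 1.38 full [-2.223  0.436 -0.384 -0.522 -2.068  0.49 ] | step [-0.98   0.192 -0.169 -0.23  -0.912  0.216] k 0.44 rows 5 pos [ 0.3044 -0.2888  0.237 ] F [ 0.8 -0.9 -0.1] gap 1.004
```

```bash
python3 -m handwheel '-0.98 0.19 -0.17 -0.23 -0.91 0.22 1;-0.98 0.19 -0.17 -0.23 -0.91 0.22 1;-0.98 0.19 -0.17 -0.23 -0.91 0.22 1;-0.98 0.19 -0.17 -0.23 -0.91 0.22 1;-0.98 0.19 -0.17 -0.23 -0.91 0.22 1;-0.98 0.19 -0.17 -0.23 -0.91 0.22 1;-0.98 0.19 -0.17 -0.23 -0.91 0.22 1'
python3 -c "
from rel import *
p=ch(.089,YB,.137)+[0,0,.03]; rel(p,R_grasp)"
```

```text
time: 1.97
position: [0.3975, -0.1109, 0.2297]
eef_rot: [[-0.18, -0.045, 0.983], [-0.935, 0.318, -0.157], [-0.305, -0.947, -0.099]]
wrist_force: [-0.7, -0.3, -0.1]
finger_gap: 1.002
t 1.97 full [-1.171  0.37   0.407 -0.292 -1.16   0.269] | step [-0.98   0.31   0.34  -0.244 -0.971  0.225] k 0.84 rows 6 pos [ 0.3975 -0.1109  0.2297] F [-0.7 -0.3 -0.1] gap 1.002
```

```bash
python3 -m handwheel '-0.98 0.31 0.34 -0.24 -0.97 0.22 .75;-0.98 0.31 0.34 -0.24 -0.97 0.22 .75;-0.98 0.31 0.34 -0.24 -0.97 0.22 .75;-0.98 0.31 0.34 -0.24 -0.97 0.22 .75;-0.98 0.31 0.34 -0.24 -0.97 0.22 .75;-0.98 0.31 0.34 -0.24 -0.97 0.22 .75;-0.98 0.31 0.34 -0.24 -0.97 0.22 .75'
python3 -c "
from rel import *
p=ch(.089,YB,.137); rel(p,R_grasp)"
```

```text
time: 2.55
position: [0.4981, 0.0808, 0.2236]
eef_rot: [[0.304, -0.175, 0.936], [-0.842, 0.41, 0.35], [-0.445, -0.895, -0.022]]
wrist_force: [-0.2, -0.0, -0.8]
finger_gap: 0.751
t 2.55 full [-0.064  0.199  0.155 -0.051 -0.193  0.049] | step [-0.064  0.199  0.155 -0.051 -0.193  0.049] k 1 rows 2 pos [0.4981 0.0808 0.2236] F [-0.2 -0.  -0.8] gap 0.751
```

```bash
python3 -m handwheel '-0.06 0.2 0.155 -0.05 -0.19 0.05 .75;-0.06 0.2 0.155 -0.05 -0.19 0.05 .75;-0.06 0.2 0.155 -0.05 -0.19 0.05 .75;-0.06 0.2 0.155 -0.05 -0.19 0.05 .75'
cat > w.py <<'E'
from rel import *
from fit import fit
import pickle,sys
np.set_printoptions(precision=4,suppress=True)
rel(ch(.089,YB,.017),R_grasp)
Tw=T("wrist"); im,d=get_image("wrist"); cv2.imwrite("pics/"+sys.argv[1],im); P=cloud("wrist",d,Tw); q=(P-O)@A
pickle.dump((im,d,P),open("w.pkl","wb"))
m=(d>0)&(q[...,0]>-.01)&(q[...,0]<.24)&(np.abs(q[...,1])<.075)&(q[...,2]>-.01)&(q[...,2]<.105)
Q=P[m];r=fit(Q[::7],[O[0],O[1],PSI,YB,0]);print(len(Q),r.x,np.median(np.abs(r.fun)))
m=(d>0)&(np.hypot(q[...,0]-.089,q[...,1]-YB)<.03)&(q[...,2]>.031)&(q[...,0]>.0685)
b=q[m];print(len(b),b.min(0),b.max(0)); k=b[b[:,2]>.053]; print("knob",k.mean(0) if len(k) else 0)
E
python3 w.py w1.png
```

```text
time: 2.88
position: [0.5151, 0.1162, 0.1934]
eef_rot: [[0.387, -0.207, 0.898], [-0.793, 0.421, 0.439], [-0.47, -0.883, -0.001]]
wrist_force: [-0.9, 0.6, 0.3]
finger_gap: 0.751
t 2.88 full [-0.006  0.606  0.01  -0.003 -0.01  -0.   ] | step [-0.006  0.606  0.01  -0.003 -0.01  -0.   ] k 1 rows 3 pos [0.5151 0.1162 0.1934] F [-0.9  0.6  0.3] gap 0.751
50832 [ 0.5197  0.1031  2.0284 -0.0033 -0.0011] 0.35389939667974113
15846 [ 0.0685 -0.0337  0.0328] [0.108  0.0233 0.2694]
knob [ 0.0997 -0.0065  0.249 ]
```

View pics/w1.png

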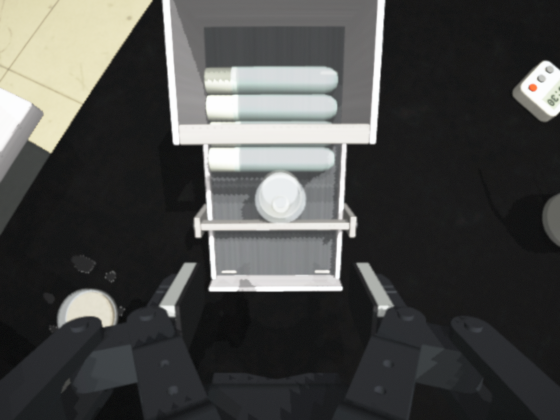

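The wrist view shows the bottle at (281,197), centred between the fingers at columns 180 and 375, with the gate bar below it at row 226. The fit agrees with the earlier ones to about 1 mm, so I'll go down square to the floor.

```bash
python3 -m handwheel '0 0.15 0.008 0 -0.01 0 .75;0 0.3 0.008 0 -0.01 0 .75;0 0.42 0.008 0 -0.01 0 .75;0 0.52 0.008 0 -0.01 0 .75;0 0.58 0.008 0 -0.01 0 .75;0 0.605 0.008 0 -0.01 0 .75;0 0.605 0.008 0 -0.01 0 .75;0 0.605 0.008 0 -0.01 0 .75'
sed -i 's/^O=.*/O=np.array([.5196,.1035,.0296]); PSI=2.0295; YB=-.0034/' rel.py
python3 -c "
from rel import *
s=observe();print((np.array(s['position'])-O)@A); rel(ch(.089,YB,.017),R_grasp)"
```

```text
time: 3.6
position: [0.4926, 0.1687, 0.088]
eef_rot: [[0.394, -0.205, 0.896], [-0.79, 0.422, 0.444], [-0.469, -0.883, 0.005]]
wrist_force: [1.2, -0.3, 0.6]
finger_gap: 0.748
[ 0.0896 -0.0047  0.0185]
t 3.6 full [ 0.003  0.008 -0.006 -0.007  0.007  0.001] | step [ 0.003  0.008 -0.006 -0.007  0.007  0.001] k 1 rows 1 pos [0.4926 0.1687 0.088 ] F [ 1.2 -0.3  0.6] gap 0.748
```

```bash
python3 -m handwheel '0.003 0.007 -0.006 0 0 0 .75;0.003 0.007 -0.006 0 0 0 .6;0.003 0.007 -0.006 0 0 0 .5;0.003 0.007 -0.006 0 0 0 .4;0.003 0.007 -0.006 0 0 0 0.3;0.003 0.007 -0.006 0 0 0 0.2;0.003 0.007 -0.006 0 0 0 0.2;0.003 0.007 -0.006 0 0 0 0.2;0.003 0.007 -0.006 0 0 0 0.2' 45
python3 w.py w2.png
```

```text
time: 4.35
position: [0.492, 0.1692, 0.0859]
eef_rot: [[0.396, -0.205, 0.895], [-0.79, 0.422, 0.445], [-0.469, -0.883, 0.005]]
wrist_force: [3.8, -1.4, 5.7]
finger_gap: 0.205
t 4.35 full [ 0.001 -0.004 -0.005 -0.007  0.01   0.001] | step [ 0.001 -0.004 -0.005 -0.007  0.01   0.001] k 1 rows 1 pos [0.492  0.1692 0.0859] F [ 3.8 -1.4  5.7] gap 0.205
123694 [ 0.52    0.1024  2.0273 -0.0038 -0.0013] 0.43016862263789424
26066 [ 0.0685 -0.0334  0.0341] [0.1094 0.0266 0.1476]
knob [ 0.1001 -0.0034  0.1153]
```

View pics/w2.png

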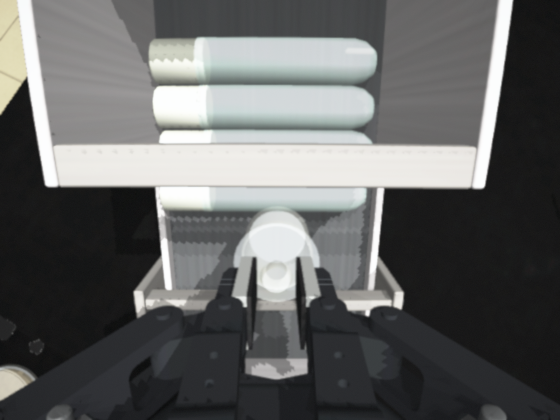

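The opening reached the commanded 0.205, about 17 mm, so the 42 mm rim isn't between the pads. They seem to be higher than planned, closing near the knob. I'll measure the fingertips and the bottle in the depth image.

```bash
python3 - <<'E'
from rel import *
import pickle
np.set_printoptions(precision=1,suppress=True,linewidth=200)
im,d,P=pickle.load(open("w.pkl","rb")); q=(P-O)@A*1000
for v in range(200,350,8):
    print(v,*["(%d,%d,%d)"%tuple(q[v,u]) for u in (240,247,255,265,276,290,297,306,312)])
print(T("wrist")[:3,3], (T("wrist")[:3,3]-O)@A)
E
python3 -c "import bench;print(bench.grip_depth if not callable(bench.grip_depth) else bench.grip_depth())"
```

```text
200 (115,14,21) (115,11,21) (115,7,21) (115,1,21) (115,-3,22) (114,-11,19) (115,-14,21) (115,-19,21) (115,-22,22)
208 (110,15,19) (110,11,18) (110,7,19) (110,2,17) (110,-3,18) (110,-11,18) (110,-14,18) (110,-19,18) (109,-22,17)
216 (99,17,0) (99,13,0) (102,8,7) (105,2,18) (106,-3,22) (105,-11,17) (102,-15,7) (100,-21,0) (99,-25,-1)
224 (94,17,0) (94,13,0) (102,7,23) (108,1,40) (108,-3,40) (107,-10,38) (103,-14,23) (95,-21,0) (94,-25,0)
232 (89,17,0) (103,10,38) (104,6,40) (104,1,41) (105,-3,42) (105,-10,41) (104,-13,40) (97,-19,21) (89,-25,-1)
240 (100,13,39) (100,10,39) (100,6,40) (100,1,40) (101,-3,41) (100,-10,40) (101,-13,41) (100,-17,40) (84,-25,0)
248 (96,13,41) (96,10,39) (96,6,41) (97,1,42) (97,-3,43) (97,-10,42) (97,-13,42) (96,-18,40) (96,-20,41)
256 (92,13,41) (92,10,41) (93,6,43) (94,1,45) (94,-3,46) (94,-10,45) (93,-13,43) (93,-18,41) (92,-21,40)
264 (98,11,62) (99,8,63) (96,5,58) (93,1,52) (94,-3,54) (90,-10,45) (98,-12,62) (99,-16,63) (98,-18,62)
272 (99,10,70) (99,7,70) (93,5,59) (92,1,56) (92,-3,57) (90,-9,54) (96,-12,65) (98,-15,70) (99,-17,71)
280 (98,10,76) (99,7,
[... 240 characters left out ...]
(70,-10,41) (87,-12,69) (99,-13,89) (98,-15,88)
304 (100,8,95) (95,6,88) (80,5,63) (65,1,39) (65,-3,39) (65,-10,39) (83,-12,69) (95,-13,88) (100,-15,95)
312 (98,7,98) (92,6,89) (76,5,64) (35,3,0) (35,-4,0) (34,-13,0) (81,-12,71) (94,-13,91) (99,-14,99)
320 (99,7,103) (89,6,89) (77,5,70) (29,3,0) (28,-4,-1) (28,-13,0) (77,-12,71) (91,-13,92) (100,-14,104)
328 (100,6,109) (85,6,88) (22,9,0) (22,3,0) (23,-4,0) (22,-13,0) (23,-17,0) (88,-13,92) (100,-13,109)
336 (104,5,118) (83,6,90) (16,9,0) (16,3,0) (17,-4,0) (17,-13,0) (16,-17,0) (86,-13,93) (105,-12,119)
344 (102,5,119) (79,6,89) (10,9,0) (10,3,0) (10,-4,0) (9,-13,-1) (10,-18,0) (83,-13,94) (103,-12,119)
[0.5 0.2 0.3] [ 0.2 -0.   0.2]
0.0187
```

```bash
python3 - <<'E'
from rel import *
m=camera_model("wrist");Ti=np.linalg.inv(np.array(m["T_tool_cam"]))
def pj(p):
    c=Ti@np.r_[p,1]; c=c[:3]; return cv2.projectPoints(np.array([[c[0],-c[1],-c[2]]]),np.zeros(3),np.zeros(3),K(m),np.array(m["distortion"]))[0].ravel().round()
for y in (0,-.02,-.04,-.05):
    print(y,[pj([x,y,z]) for z in(-.032,.0085,) for x in (-.011,.011)])
s=observe();print(s["wrist_force"],s["ft_torque"],s["finger_gap"],s["effort"])
E
```

```text
0 [array([218., 225.]), array([220., 262.]), array([293., 224.]), array([292., 262.])]
-0.02 [array([212., 238.]), array([214., 278.]), array([294., 238.]), array([294., 278.])]
-0.04 [array([203., 254.]), array([207., 299.]), array([297., 254.]), array([296., 299.])]
-0.05 [array([198., 264.]), array([202., 311.]), array([298., 264.]), array([297., 311.])]
[ 3.7085 -0.4914  5.8688] [-0.271  -0.6284 -0.2646] 0.206132382413379 [  1.4809 -47.7139  28.14     2.8899   1.1099  -0.0093]
```

```bash
python3 -m handwheel '0 0 0 0 0 0 .3;0 0 0 0 0 0 .5;0 0 0 0 0 0 .65;0 0 0 0 0 0 .75;0 0 0 0 0 0 .75'; python3 - <<'E'
from rel import *
s=observe();print(s["wrist_force"],s["finger_gap"])
Tw=T("wrist"); im,d=get_image("wrist"); P=cloud("wrist",d,Tw); cv2.imwrite("pics/w3.png",im)
t=(P-s["position"])@np.array(s["eef_rot"])*1000
v,u=np.mgrid[:420,:560]
m=(d>0)&(d<.25)&(v>150)&(np.abs(t[...,2])<60)&(np.abs(t[...,2])>28)&(np.abs(t[...,0])<16)
p=t[m]
for sg in (1,-1):
    k=p[p[:,2]*sg>0]; 
    for lo in range(-110,30,10):
        b=k[(k[:,1]>=lo)&(k[:,1]<lo+10)]
        if len(b)>5: print(sg,lo,len(b),b.min(0).round(),b.max(0).round())
E
```

```text
time: 4.82
position: [0.4904, 0.1692, 0.0848]
eef_rot: [[0.394, -0.208, 0.895], [-0.79, 0.422, 0.446], [-0.47, -0.883, 0.002]]
wrist_force: [0.2, 1.0, 0.6]
finger_gap: 0.751
[0.1929 1.0488 0.5948] 0.7514567508622215
1 -110 2162 [ -16. -110.   28.] [  14. -100.   60.]
1 -100 4751 [ -13. -100.   28.] [ 14. -90.  60.]
1 -90 1083 [-13. -90.  31.] [ 14. -80.  60.]
1 -80 890 [-10. -80.  31.] [ 13. -70.  45.]
1 -70 797 [-10. -70.  31.] [ 13. -60.  45.]
1 -60 630 [-10. -60.  31.] [ 13. -50.  45.]
1 -50 308 [-10. -50.  31.] [ 13. -41.  44.]
1 0 472 [-16.   3.  55.] [16. 10. 60.]
1 10 2345 [-16.  10.  28.] [16. 17. 57.]
-1 -110 2082 [ -16. -110.  -60.] [  14. -100.  -28.]
-1 -100 4594 [ -13. -100.  -60.] [ 14. -90. -29.]
-1 -90 1065 [-13. -90. -60.] [ 13. -80. -32.]
-1 -80 906 [-11. -80. -46.] [ 13. -70. -32.]
-1 -70 780 [-10. -70. -46.] [ 13. -60. -32.]
-1 -60 644 [-10. -60. -46.] [ 12. -50. -32.]
-1 -50 306 [-10. -50. -45.] [ 13. -41. -32.]
-1 10 2501 [-14.  13. -60.] [ 16.  17. -28.]
```

View pics/w3.png

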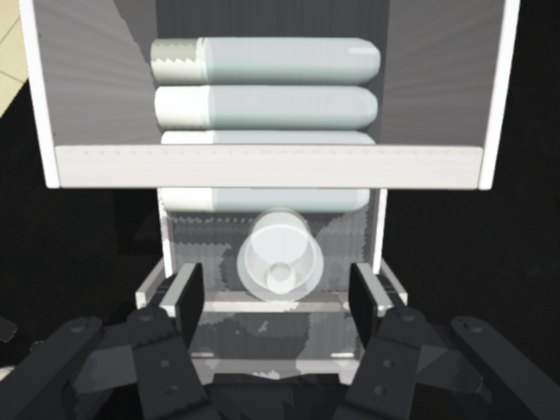

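The depth image shows the fingertips ending about 41 mm behind the reported TCP, and the bottle hasn't moved: it's at (280,260), between the fingers at columns 187 and 368. The pads had only touched the knob. I'll go down another 39 mm in small rows.

```bash
python3 -m handwheel '0 0.03 0 0 0 0 .75;0 0.06 0 0 0 0 .75;0 0.09 0 0 0 0 .75;0 0.12 0 0 0 0 .75;0 0.12 0 0 0 0 .75'; python3 -c "
from rel import *
s=observe();print((np.array(s['position'])-O)@A); rel(ch(.089,YB,-.022),R_grasp)"
```

```text
time: 5.28
position: [0.4847, 0.1797, 0.0625]
eef_rot: [[0.394, -0.209, 0.895], [-0.79, 0.422, 0.446], [-0.47, -0.882, 0.001]]
wrist_force: [-0.3, -0.4, -0.2]
finger_gap: 0.748
[ 0.0895 -0.0025 -0.0103]
t 5.28 full [ 0.002  0.059  0.005  0.001  0.007 -0.002] | step [ 0.002  0.059  0.005  0.001  0.007 -0.002] k 1 rows 1 pos [0.4847 0.1797 0.0625] F [-0.3 -0.4 -0.2] gap 0.748
```

```bash
python3 -m handwheel '0.002 0.03 0.005 0 0 0 .75;0.002 0.05 0.005 0 0 0 .75;0.002 0.059 0.005 0 0 0 .75;0.002 0.059 0.005 0 0 0 .75;0.002 0.059 0.005 0 0 0 .62;0.002 0.059 0.005 0 0 0 .55;0.002 0.059 0.005 0 0 0 .5;0.002 0.059 0.005 0 0 0 .45;0.002 0.059 0.005 0 0 0 .3;0.002 0.059 0.005 0 0 0 .3;0.002 0.059 0.005 0 0 0 .3' 45; python3 - <<'E'
from rel import *
rel(ch(.089,YB,-.022),R_grasp)
im,d=get_image("wrist"); cv2.imwrite("pics/w4.png",im[150:,100:460])
E
```

```text
time: 6.2
position: [0.4851, 0.1843, 0.0538]
eef_rot: [[0.395, -0.206, 0.895], [-0.79, 0.422, 0.445], [-0.469, -0.883, 0.004]]
wrist_force: [1.3, -2.2, 5.4]
finger_gap: 0.461
t 6.2 full [-0.001  0.011 -0.007 -0.005  0.008  0.   ] | step [-0.001  0.011 -0.007 -0.005  0.008  0.   ] k 1 rows 1 pos [0.4851 0.1843 0.0538] F [ 1.3 -2.2  5.4] gap 0.461
```

View pics/w4.png

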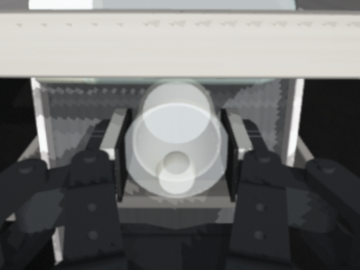

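```bash
python3 - <<'E'
from rel import *
s=observe();print(s["wrist_force"],s["finger_gap"])
Tw=T("wrist"); im,d=get_image("wrist"); P=cloud("wrist",d,Tw)
t=(P-s["position"])@np.array(s["eef_rot"])*1000; q=(P-O)@A*1000
m=(d>0)&(np.abs(t[...,2])<45)&(np.abs(t[...,2])>17)&(np.abs(t[...,0])<16)
p=t[m]
for sg in (1,-1):
    k=p[p[:,2]*sg>0]
    for lo in range(-76,-20,4):
        b=k[(k[:,1]>=lo)&(k[:,1]<lo+4)]
        if len(b)>5: print(sg,lo,len(b),b.min(0).round(),b.max(0).round())
for v in range(250,340,8): print(v,*["(%d,%d,%d)"%tuple(q[v,u]) for u in (215,222,230,240,260,275,290,310,320,327,335)])
E
```

```text
[ 1.0061 -3.4535  5.7183] 0.4601770929709334
1 -76 504 [-10. -76.  19.] [ 13. -72.  29.]
1 -72 209 [-10. -72.  19.] [ 13. -68.  32.]
1 -68 272 [-10. -68.  19.] [ 12. -64.  33.]
1 -64 373 [-10. -64.  17.] [ 13. -60.  33.]
1 -60 277 [-10. -60.  17.] [ 12. -56.  33.]
1 -56 156 [-10. -56.  18.] [ -5. -52.  33.]
1 -52 142 [-10. -52.  19.] [ -4. -48.  33.]
1 -48 129 [-10. -48.  19.] [ -4. -44.  32.]
1 -44 83 [-10. -44.  19.] [ -3. -40.  31.]
1 -40 14 [ -9. -40.  19.] [ -3. -38.  24.]
1 -24 357 [-14. -22.  17.] [ 15. -20.  45.]
-1 -76 515 [-10. -76. -30.] [ 13. -72. -20.]
-1 -72 217 [-10. -72. -29.] [ 12. -68. -20.]
-1 -68 263 [-10. -68. -34.] [ 12. -64. -20.]
-1 -64 445 [-11. -64. -34.] [ 13. -60. -17.]
-1 -60 344 [-11. -60. -34.] [ 13. -56. -17.]
-1 -56 160 [-11. -56. -34.] [ 12. -52. -17.]
-1 -52 145 [-10. -52. -34.] [ -5. -48. -20.]
-1 -48 130 [-11. -48. -33.] [ -4. -44. -20.]
-1 -44 71 [-10. -44. -32.] [ -3. -40. -17.]
-1 -40 21 [ -9. -40. -27.] [ -2. -36. -17.]
-1 -24 526 [-13. -23. -45.] [ 14. -20. -17.]
250 (92,26,-1) (92,22,0) (92,18,-1) (93,13,0) (105,2,29) (108,-3,36) (105,-9,28)
[... 759 characters left out ...]
46) (93,-9,45) (91,-17,41) (90,-21,40) (91,-23,41) (98,-24,53)
306 (95,16,54) (91,15,47) (87,13,40) (87,9,41) (90,1,46) (95,-3,53) (90,-9,45) (87,-17,41) (87,-21,41) (88,-23,42) (95,-24,54)
314 (92,16,54) (89,15,49) (83,13,41) (84,9,41) (92,1,54) (93,-3,56) (92,-8,54) (84,-17,42) (160,-3,157) (84,-23,42) (92,-24,54)
322 (89,17,54) (85,15,49) (78,14,39) (80,9,41) (90,1,56) (91,-3,57) (90,-8,56) (79,-17,40) (79,-21,39) (82,-23,44) (89,-24,54)
330 (86,17,55) (83,15,51) (67,15,29) (75,10,39) (88,1,57) (87,-3,56) (87,-8,57) (76,-17,40) (66,-23,27) (78,-23,44) (85,-24,53)
338 (83,17,55) (80,15,51) (67,15,34) (66,11,33) (73,2,41) (84,-3,57) (72,-9,40) (66,-18,33) (67,-22,34) (66,-25,33) (82,-24,54)
```

The pads straddle the rim: tips at chute z≈20 and inner faces ±19.5 mm about the bottle axis. I'll lift straight out, square to the floor.

```bash
python3 -m handwheel '0 -0.03 0 0 0 0 .3;0 -0.07 0 0 0 0 .3;0 -0.13 0 0 0 0 .3;0 -0.2 0 0 0 0 .3;0 -0.28 0 0 0 0 .3;0 -0.36 0 0 0 0 .3;0 -0.44 0 0 0 0 .3;0 -0.52 0 0 0 0 .3;0 -0.6 0 0 0 0 .3;0 -0.66 0 0 0 0 .3;0 -0.7 0 0 0 0 .3;0 -0.7 0 0 0 0 .3;0 -0.7 0 0 0 0 .3' 55; python3 w.py w5.png
```

```text
time: 7.38
position: [0.5136, 0.1252, 0.1767]
eef_rot: [[0.394, -0.207, 0.895], [-0.79, 0.422, 0.445], [-0.47, -0.883, 0.003]]
wrist_force: [0.7, -0.5, -1.8]
finger_gap: 0.458
t 7.38 full [-0.002  0.513 -0.005 -0.003  0.007 -0.001] | step [-0.002  0.513 -0.005 -0.003  0.007 -0.001] k 1 rows 3 pos [0.5136 0.1252 0.1767] F [ 0.7 -0.5 -1.8] gap 0.458
49207 [ 0.5201  0.1033  2.0311 -0.0025 -0.0009] 0.3845262644016651
28992 [ 0.0685 -0.033   0.1401] [0.1091 0.0262 0.2509]
knob [ 0.0983 -0.0034  0.2095]
```

View pics/w5.png

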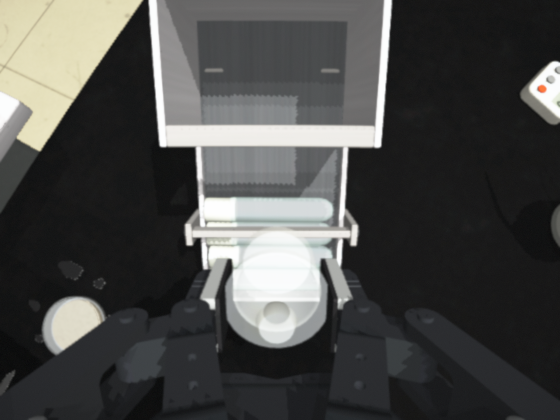

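The tubes have rolled under the gate and the bottle is held at (277,300), grip opening steady at 0.458. Next I carry it to about (0.525, −0.315), turning it upright on the way.

```bash
cat >> rel.py <<'E'
th=PSI+np.pi; R_dn=np.c_[[np.cos(th),np.sin(th),0],[0,0,-1],[-np.sin(th),np.cos(th),0]]
E
python3 -c "
from rel import *
rel([.525,-.315,.12],R_dn)"
```

```text
t 7.43 full [ 1.894 -0.693 -0.929 -0.003  0.007 -0.935] | step [ 0.98  -0.358 -0.48  -0.001  0.003 -0.484] k 0.52 rows 6 pos [0.5132 0.1254 0.1763] F [-0.1 -0.3 -2.1] gap 0.462
```

```bash
python3 -m handwheel '0.06 -0.03 -0.03 0 0 -0.03 .3;0.16 -0.07 -0.08 0 0 -0.08 .3;0.28 -0.11 -0.14 0 0 -0.14 .3;0.4 -0.15 -0.2 0 0 -0.2 .3;0.52 -0.19 -0.26 0 0 -0.26 .3;0.64 -0.23 -0.31 0 0 -0.31 .3;0.76 -0.28 -0.37 0 0 -0.37 .3;0.88 -0.32 -0.43 0 0 -0.43 .3;0.98 -0.36 -0.48 0 0 -0.48 .3'
python3 -c "
from rel import *
rel([.525,-.315,.12],R_dn)"
```

```text
time: 8.18
position: [0.5189, -0.1044, 0.1472]
eef_rot: [[0.433, -0.103, 0.895], [-0.87, 0.211, 0.445], [-0.234, -0.972, 0.001]]
wrist_force: [-0.4, 0.0, -2.4]
finger_gap: 0.455
t 8.18 full [ 0.962 -0.093 -0.442 -0.002  0.006 -0.452] | step [ 0.962 -0.093 -0.442 -0.002  0.006 -0.452] k 1 rows 6 pos [ 0.5189 -0.1044  0.1472] F [-0.4  0.  -2.4] gap 0.455
```

```bash
python3 -m handwheel '0.12 -0.02 -0.06 0 0 -0.06 .3;0.25 -0.03 -0.12 0 0 -0.12 .3;0.38 -0.04 -0.18 0 0 -0.18 .3;0.5 -0.05 -0.23 0 0 -0.23 .3;0.62 -0.06 -0.28 0 0 -0.29 .3;0.74 -0.07 -0.34 0 0 -0.35 .3;0.85 -0.08 -0.39 0 0 -0.4 .3;0.93 -0.09 -0.43 0 0 -0.44 .3;0.962 -0.093 -0.442 0 0.006 -0.452 .3;0.962 -0.093 -0.442 0 0.006 -0.452 .3;0.962 -0.093 -0.442 0 0.006 -0.452 .3'
cat > chk.py <<'E'
from rel import *
import sys
np.set_printoptions(precision=4,suppress=True)
rel([.525,-.315,-.0035],R_dn)
ims=[]
for c in ["scene","top"]:
    Tw=T(c); im,d=get_image(c); P=cloud(c,d,Tw); ims.append(im)
    for n,c0 in(("twin",[.4545,-.235]),("new",[.525,-.315])):
        m=(d>0)&(np.linalg.norm(P[...,:2]-c0,axis=-1)<.032)&(P[...,2]>.025)&(P[...,2]<.2)
        Q=P[m];
        if len(Q): print(c,n,len(Q),Q.min(0),Q.max(0),np.median(Q,0))
    for l in ("bottle","tube1"):
        for o in outline_of(c,l)[:5]:
            k=o["pixels"]&(d>0)
            if k.any(): p=np.median(P[k],0); print(c,l,round(o["conf"],2),np.round(o["location"]),p,"chute",A.T@(p-O))
cv2.imwrite("pics/"+sys.argv[1],np.hstack([cv2.resize(ims[0][80:420,130:340],(400,600)),cv2.resize(ims[1][140:350,100:450],(400,600))][:1]+[cv2.resize(ims[1][140:350,120:450],(400,255),interpolation=cv2.INTER_AREA) if 0 else cv2.resize(np.rot90(ims[1][140:350,100:450]).copy(),(360,600))]))
E
python3 chk.py p1.png
```

```text
time: 9.1
position: [0.5257, -0.3126, 0.1204]
eef_rot: [[0.443, 0.001, 0.897], [-0.897, 0.003, 0.443], [-0.002, -1.0, 0.003]]
wrist_force: [0.4, 0.6, -2.0]
finger_gap: 0.457
t 9.1 full [ 0.011  0.62  -0.01  -0.005 -0.    -0.005] | step [ 0.011  0.62  -0.01  -0.005 -0.    -0.005] k 1 rows 3 pos [ 0.5257 -0.3126  0.1204] F [ 0.4  0.6 -2. ] gap 0.457
scene twin 379 [ 0.4357 -0.2559  0.0251] [ 0.4749 -0.2155  0.0756] [ 0.456  -0.2391  0.0574]
scene new 88 [ 0.4999 -0.3378  0.1405] [ 0.5387 -0.3251  0.1999] [ 0.5215 -0.3308  0.1712]
scene bottle 0.5 [292. 375.] [ 0.5233 -0.3305  0.162 ] chute [-0.2829  0.1888  0.3003]
top twin 282 [ 0.4336 -0.2561  0.025 ] [ 0.4737 -0.2143  0.0768] [ 0.4539 -0.2312  0.0578]
top new 431 [ 0.4942 -0.3301  0.1427] [ 0.5484 -0.29    0.1999] [ 0.5209 -0.304   0.1817]
top bottle 0.78 [422. 207.] [ 0.5214 -0.3038  0.1819] chute [-0.2517  0.1788  0.3063]
top tube1 0.79 [231. 221.] [0.5139 0.104  0.0535] chute [0.0138 0.0049 0.0197]
top tube1 0.72 [222. 226.] [0.5063 0.1232 0.064 ] chute [0.0369 0.0032 0.0193]
top tube1 0.72 [207. 233.] [0.4847 0.1566 0.0845] chute [0.0815 0.0077 0.0189]
top tube1 0.49 [221. 245.] [0.4645 0.1239 0.0729] chute [0.058  0.0404 0.0181]
top tube1 0.25 [175. 241.] [0.4683 0.2238 0.1136] chute [ 0.1548 -0.0073  0.0129]
```

View pics/p1.png

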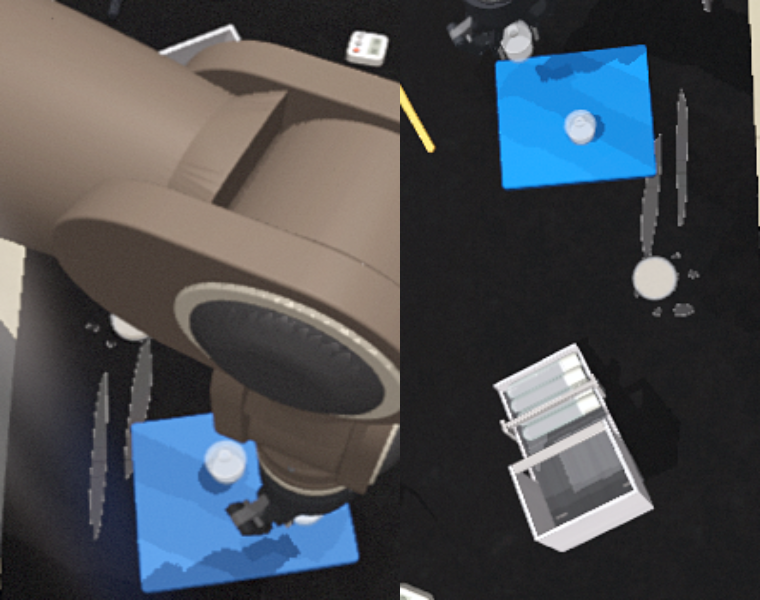

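All four tubes lie at the front (chute x ≈ 14, 37, 58, 81 mm), and the twin hasn't moved. The held bottle's underside is at about 0.14 m, as predicted, so I'll lower it.

```bash
python3 -m handwheel '0.011 0.08 -0.01 -.005 0 -.005 .3;0.011 0.2 -0.01 -.005 0 -.005 .3;0.011 0.32 -0.01 -.005 0 -.005 .3;0.011 0.42 -0.01 -.005 0 -.005 .3;0.011 0.5 -0.01 -.005 0 -.005 .3;0.011 0.56 -0.01 -.005 0 -.005 .3;0.011 0.59 -0.01 -.005 0 -.005 .3;0.011 0.6 -0.01 -.005 0 -.005 .3;0.011 0.6 -0.01 -.005 0 -.005 .3;0.011 0.6 -0.01 -.005 0 -.005 .3'
python3 - <<'E'
from rel import *
rel([.525,-.315,-.0035],R_dn)
s=observe();Tw=T("wrist"); im,d=get_image("wrist"); P=cloud("wrist",d,Tw)
m=(d>0)&(np.linalg.norm(P[...,:2]-[.525,-.315],axis=-1)<.03)&(P[...,2]<.09)&(P[...,2]>.02)
Q=P[m];k=Q[(Q[:,2]>.048)&(Q[:,2]<.066)]
print(len(k)); a,*_=np.linalg.lstsq(np.c_[k[:,:2]-[.525,-.315],np.ones(len(k))],k[:,2],rcond=None);print(a)
t=Q[Q[:,2]>Q[:,2].max()-.004];print("top",t.mean(0),Q[:,2].max())
cv2.imwrite("pics/w6.png",im)
E
```

```text
time: 10.23
position: [0.5261, -0.3161, 0.0017]
eef_rot: [[0.443, 0.002, 0.897], [-0.897, -0.002, 0.443], [0.003, -1.0, 0.001]]
wrist_force: [0.5, -1.0, -1.3]
finger_gap: 0.452
t 10.23 full [-0.007  0.026 -0.002 -0.002 -0.     0.005] | step [-0.007  0.026 -0.002 -0.002 -0.     0.005] k 1 rows 1 pos [ 0.5261 -0.3161  0.0017] F [ 0.5 -1.  -1.3] gap 0.452
7776
[ 0.0314 -0.0633  0.0615]
top [ 0.5203 -0.3064  0.0882] 0.08999216522969174
```

View pics/w6.png

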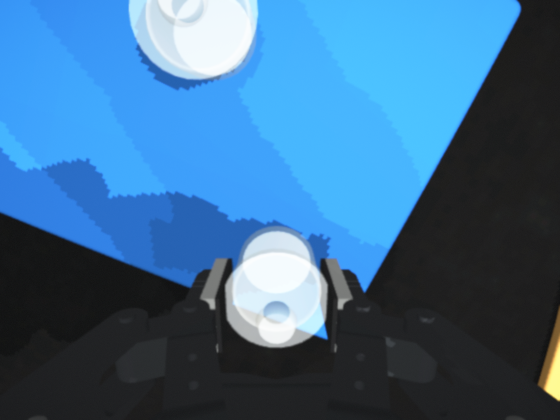

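In the wrist view the bottle is upright at (277,290), its base about 30 mm inside the board's edge, with the twin well away at (190,30). I'll creep down the last ~5 mm.

```bash
python3 -m handwheel '0 0.006 0 0 0 0 .3;0 0.012 0 0 0 0 .3;0 0.017 0 0 0 0 .3;0 0.02 0 0 0 0 .3;0 0.02 0 0 0 0 .3'
```

```text
time: 10.7
position: [0.5253, -0.3158, -0.0035]
eef_rot: [[0.443, 0.001, 0.897], [-0.897, -0.001, 0.443], [0.001, -1.0, 0.0]]
wrist_force: [-0.8, 0.3, -1.9]
finger_gap: 0.458
```

```bash
python3 -m handwheel '0 0.003 0 0 0 0 .3;0 0.005 0 0 0 0 .3;0 0.005 0 0 0 0 .3;0 0.005 0 0 0 0 .3'
```

```text
time: 11.03
position: [0.5255, -0.316, -0.0037]
eef_rot: [[0.443, 0.001, 0.897], [-0.897, -0.002, 0.443], [0.002, -1.0, 0.0]]
wrist_force: [-2.3, 0.9, 6.3]
finger_gap: 0.459
```

Contact: the vertical force went from −1.9 to +6.3 N. Now I'll release and withdraw straight up.

```bash
python3 -m handwheel '0 -0.002 0 0 0 0 .46;0 -0.002 0 0 0 0 .48;0 -0.002 0 0 0 0 .5;0 -0.002 0 0 0 0 .54;0 -0.002 0 0 0 0 .6;0 -0.002 0 0 0 0 .68;0 -0.002 0 0 0 0 .75;0 -0.002 0 0 0 0 .75;0 -0.03 0 0 0 0 .75;0 -0.08 0 0 0 0 .75;0 -0.15 0 0 0 0 .75;0 -0.25 0 0 0 0 .75;0 -0.35 0 0 0 0 .75;0 -0.47 0 0 0 0 .75;0 -0.6 0 0 0 0 .75;0 -0.75 0 0 0 0 .75;0 -0.75 0 0 0 0 .75;0 -0.75 0 0 0 0 .75' 20
python3 chk.py p2.png
```

```text
time: 12.53
position: [0.5265, -0.3164, 0.1489]
eef_rot: [[0.443, 0.005, 0.897], [-0.897, -0.004, 0.443], [0.006, -1.0, 0.003]]
wrist_force: [0.3, -0.8, -0.9]
finger_gap: 0.751
t 12.53 full [-0.014  0.762 -0.006 -0.006 -0.     0.012] | step [-0.014  0.762 -0.006 -0.006 -0.     0.012] k 1 rows 4 pos [ 0.5265 -0.3164  0.1489] F [ 0.3 -0.8 -0.9] gap 0.751
scene twin 382 [ 0.4356 -0.256   0.0251] [ 0.475  -0.2147  0.0748] [ 0.456  -0.239   0.0575]
scene new 380 [ 0.5047 -0.3366  0.0252] [ 0.5452 -0.2987  0.0753] [ 0.5253 -0.32    0.0578]
scene bottle 0.84 [289. 382.] [ 0.5254 -0.3201  0.0578] chute [-0.3244  0.1823  0.2044]
top twin 283 [ 0.4336 -0.2566  0.0251] [ 0.4737 -0.2146  0.077 ] [ 0.4538 -0.2311  0.0577]
top new 272 [ 0.5046 -0.3371  0.0254] [ 0.544  -0.296   0.0753] [ 0.5226 -0.3102  0.0577]
top bottle 0.52 [405. 214.] [ 0.5234 -0.3104  0.0572] chute [-0.3162  0.1799  0.1994]
top bottle 0.3 [205. 234.] [0.4887 0.1576 0.0843] chute [0.0806 0.0038 0.0191]
top tube1 0.91 [221. 225.] [0.506  0.1219 0.0643] chute [0.0362 0.0041 0.02  ]
top tube1 0.78 [231. 223.] [0.5161 0.1061 0.0539] chute [0.0148 0.002  0.0196]
top tube1 0.63 [212. 231.] [0.4986 0.1408 0.0728] chute [0.0581 0.0023 0.0181]
```

View pics/p2.png

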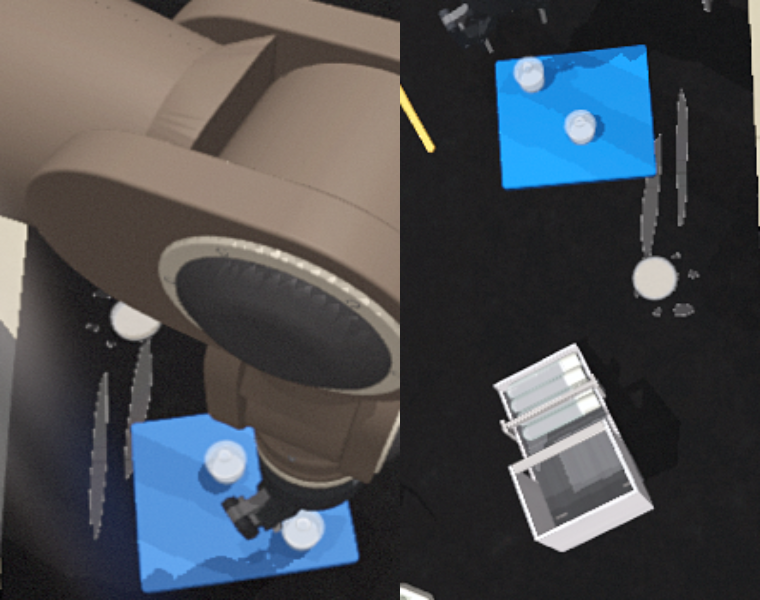

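The bottle stands upright on the board at (0.525, −0.316), its top at 0.075 m like the twin's. The twin hasn't moved, the tubes are at the stop, and the gripper is clear.

```bash
python3 -c "
from bench import *
job_done()"
```

```text
the job is handed in; nothing more can be done
```

The job is done and handed in at about 12.8 s of robot time. I lifted the jammed bottle square out of the chute, the four tubes rolled down to the front stop, and the bottle now stands upright on the blue board.

- **Tubes:** the last top view placed three of them, at chute x ≈ 15, 36 and 58 mm. The network labelled the fourth, at x ≈ 81 mm, as "bottle" with low confidence. The view just before it found all four as tubes, at 14, 37, 58 and 81 mm.
- **Bottle:** it stands at about (0.525, −0.316) with its top at 0.075 m, the same as the twin. It is about 106 mm from the twin, centre to centre. It touched down with about 8 N, and the highest wrist force I read in the whole run was about 7 N.
- **Twin:** its position is unchanged to within about 1 mm in both fixed cameras.
- **Disagreements:**
  - **TCP and first grasp:** the depth image showed the fingertips ending about 41 mm behind the reported TCP. Because of that, my first close stopped at the lid knob, with about 6 N at the wrist. The bottle did not move, so I reopened, went 39 mm lower and gripped the rim.
  - **Grip opening:** it read 0.46 (about 39 mm) on the 42 mm rim and held steady during the carry.

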